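# Sort the bench leftovers into their trays

## Robot

A 6-joint arm with a two-finger parallel gripper is mounted at the origin on a cart in front of the work surface, level with it; the furniture and walls round the work are solid. World frame = base frame: x ahead of the robot, y to its left, z up, the work surface at z = 0. Lengths are in m, angles in rad, forces in N, time in s.
With the tool pointing down it reaches from about 0.35 to 0.85 m from the base axis. Payload 8.1 kg.
Tool frame: the origin (TCP) lies on the centre line of the jaws, within the pads' length; the fingertips stand 17 mm ahead of it and the grasp point (between the pads) lies 2 mm behind it; z points along the fingers, y is the line along which they close (so a half turn about z gives the same grasp; the last joint's range is limited). The gripper opens to 93 mm and grips with 3 to 60 N. Pads are 15 mm wide; open, the fingers measure 128 mm over their backs; the gripper's body (75 mm by 188 mm) begins 65 mm behind the grasp point.
Start: joints at [1.133, 0.13, 1.488, -0, 1.523, -0.085], TCP at [0.207, 0.563, 0.236] pointing down, gripper open.
Joint ranges: [-2.96, 2.96], [-0.89, 2.26], [0.02, 2.5], [-1.34, 4.48], [0, 2.73], [-2.66, 2.66]. Speed limits (rad/s): [2.39, 2.39, 2.79, 3.14, 3.14, 3.14].

## Interface

Orientations are given as a rotation vector (axis times angle).
In Python, from plant import status, eyes, robot gives the robot as it stands. The module is installed in compiled form; this text tells all that it offers.
- The arm moves only by the tool servo_tool, never from a script. Its argument "plan" is text: rows parted by semicolons, each of 4 numbers parted by spaces: the shift along the tool's x, y, z in m, then the turn about the tool's z in degrees. A call has 1 to 12 rows; each row is the pose to reach, as a shift and turn from the pose commanded when the call began, along the tool's axes at that moment; what a row does not reach only later rows make up. A row lasts 1/12 s, in which the tool goes at most 41.7 mm and 7.16 degrees, less where a joint would pass 70% of its speed; a pose out of reach is approached as far as the arm can. A call with a gripper value outside its range is refused whole. "grip" is the closure, from -1 (fully open) to 1 (shut), set as the call begins (left out, the last holds). The fingers move at their own pace and stop on an object; "grip_force" is the grip in N (left out, the last holds). Time passes only in rows, so rows that repeat a pose let the fingers close. It gives the time, the measured TCP pose, the force, the opening and the grip force at its end, in the units of the state.
- status.read_state(): the state, without advancing time (a new reading comes with each control period).
- eyes.read_camera(name): name is "scene" or "top" or "wrist"; returns a dict with "image" (384x512x3 uint8, blue, green, red), "fovy" (degrees; the focal length in pixels is half the picture's height over the tangent of half this angle, whatever the lens; pixels are square), "cx", "cy" (the principal point, pixels), "k1" (the pictures are not rectified: a ray, as slopes to the right and down, at radius r is drawn at 1 + k1 r^2 times it, then the intrinsics apply), "world_from_camera" (4x4, takes a point from camera to world coordinates); the wrist camera has in their place "hand_eye" (4x4, takes a point from camera to tool coordinates, whose origin is the TCP and whose axes are the flange's). Camera axes: x right, y down, z forward; pixel columns grow to the right and rows downward; lengths in m; the calibration is good to about 2 mm. A picture is of the moment at which its call begins: read the wrist's pose just before it. There is no depth.
- robot.close_job(): hands the job in; it is judged then, once.
The state is a dict: "t": time; "q": joint angles; "dq": joint speeds; "joint_torque": joint torques, N m; "tool_pos": TCP position; "orientation": TCP orientation; "force": force on the tool from outside, world axes, zero at the start; "wrist_torque": the same for the moment, N m; "opening": finger opening in m; "gripper_force": force on a finger pad.
Only numpy, scipy, OpenCV 4.12 (cv2) and the standard library are available. Lean on these libraries where they do the work, as an engineer would, in place of code of your own. Each camera call takes 0.05 s, during which the arm holds its last target. There are 200 camera calls.

## Task

Sort the bottles, tubes and slides lying about on the wooden board into the three grey holders behind them: the two bottles upright in the deep caddy, one in each square bay; the two sample tubes lying flat along the lanes of the divided tray, one in each lane; and the box of slides lying flat, right side up, in the small undivided tray. Never tip a bottle over, and leave everything at rest on the floor of its holder.

Things in the scene. Friction and masses are not known exactly. Their poses are not given: they have to be found in the camera images.
- saline: White plastic squeeze bottle with a blue screw cap, standing upright: body 35 mm in diameter and 66 mm high, 78 mm high with the cap. Origin: centre of its underside; z up. Grasp round the body, 30 to 60 mm above the underside. Loose, about 55 g.
- dropper: Brown dropper bottle with a black rubber teat, standing upright: body 31 mm in diameter and 56 mm high, 85 mm high with the teat. Origin: centre of its underside; z up. Grasp round the body, 30 to 54 mm above the underside. Loose, about 50 g.
- tube_green: Capped blood sample tube, green cap, 88 mm long, lying flat along its own y: barrel 12 mm wide and 14 mm high from y = -24 to +43 mm, cap 16 mm wide and 17 mm high at the -y end. Origin: mid-length on the centre line, at the underside. Grasp the barrel at the origin, closing along its own x; either way round will do. Loose, 12 to 20 g.
- tube_purple: Capped blood sample tube, purple cap, 88 mm long, lying flat along its own y: barrel 12 mm wide and 14 mm high from y = -24 to +43 mm, cap 16 mm wide and 17 mm high at the -y end. Origin: mid-length on the centre line, at the underside. Grasp the barrel at the origin, closing along its own x; either way round will do. Loose, 12 to 20 g.
- slides_pack: Small pale closed box of microscope slides, 32 mm (its x) x 82 mm (its y) x 27 mm high, lying flat. Origin: centre of its underside. Grasp across the 32 mm, in its upper half. Loose, about 150 g.
- tube_tray: Very low grey tray for tubes, 101 mm (its x) x 114 mm (its y), with a dividing wall along its y that makes two lanes of 46 x 108 mm inside; lane centres at x = +24.5 and -24.5 mm. Walls 3 mm; floor 3 mm, rim and divider 9 mm above its underside. Origin: centre of its underside, on the wooden board (board top at z = 42 mm). Fixed.
- pack_tray: Low grey tray with one undivided compartment, for a box of slides: 76 mm (its x) x 106 mm (its y) outside, 70 x 100 mm inside, walls 3 mm; floor 3 mm and rim 12 mm above its underside. Origin: centre of its underside, on the wooden board (board top at z = 42 mm). Fixed.
- bottle_caddy: Deeper narrow grey caddy for bottles, 60 mm (its x) x 117 mm (its y) outside, with a cross wall that makes two square bays of 54 x 54 mm inside; bay centres at y = +28.5 and -28.5 mm. Walls 3 mm; floor 3 mm, rim and cross wall 25 mm above its underside. Origin: centre of its underside, on the wooden board (board top at z = 42 mm). Fixed.
Things that resemble listed ones, but are neither listed nor needed, are in the scene too. Leave any orange look-alike of the saline alone.

How it is judged:
By the outcome, as a careful person would: the job done as asked, in the order asked, and still so for the second after the job is handed in, with the robot touching nothing.
It also fails if it takes over 117 s, if anything falls off the work surface, if the arm or the gripper's body presses on something with over 40 N, if the wrist force passes 120 N, or if a joint passes its speed limit or range.

## Working session

There is one attempt and no reset: what is moved stays moved. The work goes in short steps, Python scripts to look and compute and a tool call to move; the robot and the scene stay as the last step left them, time stands still between calls to the robot, and variables do not carry over. Pictures are saved under pics/ and viewed, at most 14 in all, crops included, and the job is handed in when it is done.

Besides the shell and the picture viewer there is one more tool, called after "Request:" in YAML: its name, and indented under it one key for each argument. servo_tool: Moves the arm, as the interface text tells. Its arguments: {"type":"object","properties":{"plan":{"type":"string"},"grip":{"type":"number"},"grip_force":{"type":"number"}},"required":["plan"]}

```bash
mkdir -p pics; cat > h.py <<'E'
import numpy as np,cv2
from scipy.spatial.transform import Rotation as R
from plant import status,eyes,robot
def cam(name):
    s=status.read_state(); c=eyes.read_camera(name)
    if name=="wrist":
        T=np.eye(4);T[:3,:3]=R.from_rotvec(s["orientation"]).as_matrix();T[:3,3]=s["tool_pos"]
        c["W"]=T@c["hand_eye"]
    else: c["W"]=c["world_from_camera"]
    c["f"]=192/np.tan(np.radians(c["fovy"])/2)
    return c
def save(c,n):
    cv2.imwrite(f"pics/{n}.png",c["image"]); np.savez(f"{n}.npz",W=c["W"],f=c["f"],cx=c["cx"],cy=c["cy"],k1=c["k1"],image=c["image"])
def load(n):
    d=np.load(f"{n}.npz"); return {k:d[k] for k in d}
def pt(c,u,v,z):
    K=np.array([[c["f"],0,c["cx"]],[0,c["f"],c["cy"]],[0,0,1]],float)
    d=np.array([(u-c["cx"])/c["f"],(v-c["cy"])/c["f"]]);x=d.copy()
    for _ in range(20): x=d/(1+c["k1"]*(x@x))
    r=c["W"][:3,:3]@np.array([x[0],x[1],1]);o=c["W"][:3,3]
    return (o+r*(z-o[2])/r[2]).round(4)
def px(c,p):
    q=np.linalg.inv(c["W"])@np.append(p,1);x=q[:2]/q[2];x=x*(1+c["k1"]*(x@x))
    return (x*c["f"]+[c["cx"],c["cy"]]).round(1)
def tool(p,yaw=None):
    "shift in tool axes from current pose to world p"
    s=status.read_state();M=R.from_rotvec(s["orientation"]).as_matrix()
    return (M.T@(np.array(p)-s["tool_pos"])).round(4)
E
python3 - <<'E'
from h import *
for n in("top","scene"):
    c=cam(n);save(c,n);print(n,c["W"].round(3).tolist(),c["f"],c["k1"],c["cx"],c["cy"])
    cv2.imwrite(f"pics/{n}_b.png",cv2.resize(c["image"],(800,600),interpolation=cv2.INTER_CUBIC))
s=status.read_state();print(s["t"],s["opening"],R.from_rotvec(s["orientation"]).as_matrix().round(3))
print(cam("wrist")["hand_eye"].round(3))
E
```

```text
top [[0.007, -0.983, 0.183, 0.384], [-1.0, -0.009, -0.012, 0.152], [0.013, -0.183, -0.983, 1.078], [0.0, 0.0, 0.0, 1.0]] 447.44861849547726 -0.0018543704160132834 258.8187069326608 185.55887313492212
scene [[0.834, -0.324, 0.446, 0.065], [-0.551, -0.475, 0.686, -0.612], [-0.011, -0.818, -0.575, 0.71], [0.0, 0.0, 0.0, 1.0]] 439.55252995219126 0.005722269971103923 258.0884506541111 192.18953646366498
0.1 0.09285635026169549 [[-0.938  0.346 -0.001]
 [ 0.346  0.938 -0.001]
 [ 0.    -0.002 -1.   ]]
[[ 0.    -0.955 -0.295  0.081]
 [ 1.     0.     0.001  0.001]
 [-0.001 -0.295  0.955 -0.149]
 [ 0.     0.     0.     1.   ]]
```

View pics/top_b.png

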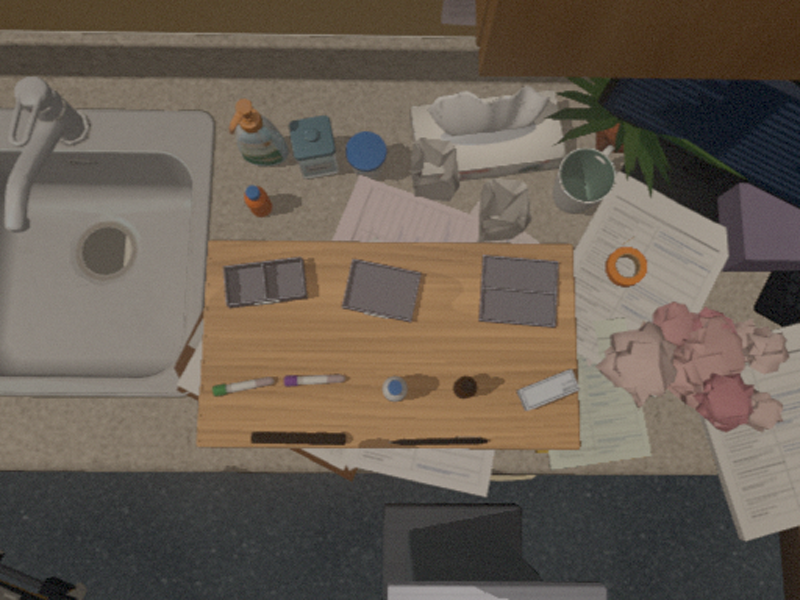

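View pics/scene_b.png

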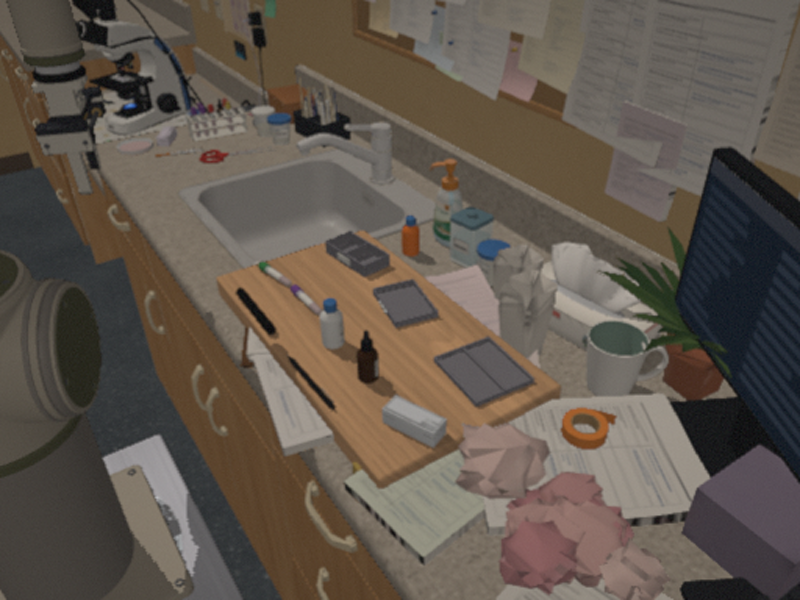

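The top view (800 px wide) shows saline (395,388), dropper (465,386), the green tube (245,386), the purple tube (315,380) and the slides (548,390). The holders are the caddy (266,283), pack tray (384,290) and tube tray (520,291).

Look-alikes: the orange bottle at (257,200) could be taken for the saline, and the blue lid at (366,152) for its cap. I choose the white bottle with the blue cap. The scene view agrees. Next is a close crop.

```bash
python3 - <<'E'
from h import *
c=load("top");im=c["image"]
L=im[150:275,125:255];Rr=im[150:275,245:375]
for n,a in(("cL",L),("cR",Rr)): 
    b=cv2.resize(a,None,fx=4.8,fy=4.8,interpolation=cv2.INTER_CUBIC); b=cv2.convertScaleAbs(b,alpha=1.5);cv2.imwrite(f"pics/{n}.png",b)
E
```

```text
(no output)
```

View pics/cL.png

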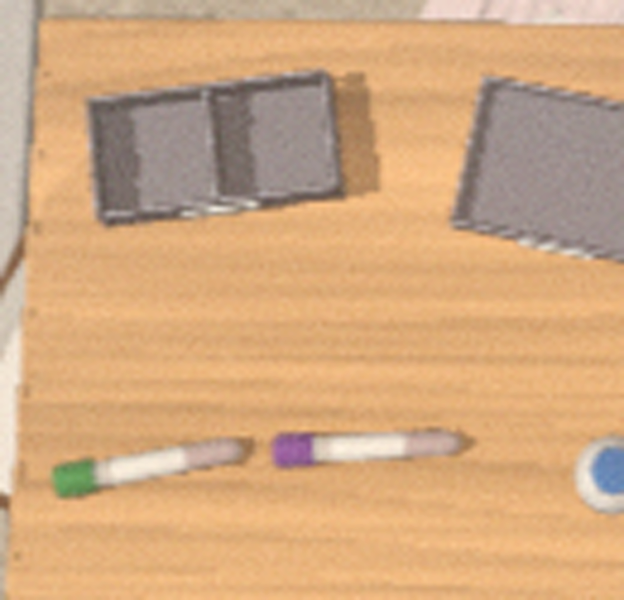

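View pics/cR.png

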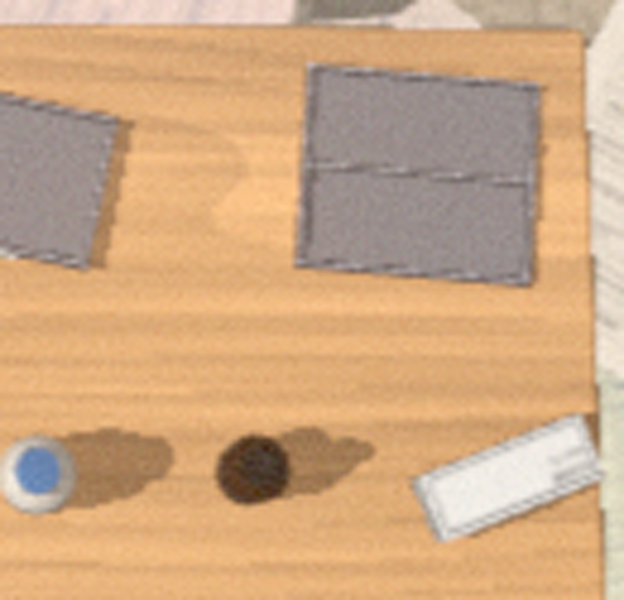

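```bash
python3 - <<'E'
from h import *
c=load("top")
def P(x,y,z,o=125): return pt(c,o+(x+.5)/4.8-.5,150+(y+.5)/4.8-.5,z)
def quad(n,ps,z,o):
    q=np.array([P(x,y,z,oo) for (x,y),oo in zip(ps,o)]);
    print(n,q.mean(0).round(4),[np.linalg.norm(q[i]-q[i-1]).round(4) for i in range(4)],"ang",[np.degrees(np.arctan2(*(q[i]-q[i-1])[[1,0]])).round(1) for i in range(4)])
L,r=125,245
quad("caddy",[(92,100),(328,72),(343,195),(103,222)],.067,[L]*4)
quad("pack",[(487,77),(130,120),(93,268),(455,226)],.054,[L,r,r,L])
quad("ttray",[(308,65),(541,86),(530,286),(296,266)],.051,[r]*4)
quad("slides",[(415,480),(582,415),(603,460),(438,530)],.069,[r]*4)
for n,a,b in(("green",(55,479),(247,450)),("purple",(275,450),(466,442))):
    a=P(*a,.050);b=P(*b,.049);print(n,(a+b)/2,np.linalg.norm(a-b),np.degrees(np.arctan2(b[1]-a[1],b[0]-a[0])))
print("saline cap",P(37,470,.120,r),"body",P(38,474,.108,r));print("dropper teat",P(253,467,.127,r),"body",P(253,470,.098,r))
print("edge",P(10,560,.042),P(600,560,.042,r))
E
```

```text
caddy [0.5832 0.3444 0.067 ] [np.float64(0.0598), np.float64(0.1137), np.float64(0.0608), np.float64(0.1144)] ang [np.float64(8.1), np.float64(-82.5), np.float64(-171.3), np.float64(97.0)]
pack [0.5749 0.171  0.054 ] [np.float64(0.0751), np.float64(0.109), np.float64(0.075), np.float64(0.1051)] ang [np.float64(-10.7), np.float64(-100.8), np.float64(166.4), np.float64(79.3)]
ttray [ 0.576  -0.0314  0.051 ] [np.float64(0.1001), np.float64(0.115), np.float64(0.0996), np.float64(0.1134)] ang [np.float64(-4.1), np.float64(-94.7), np.float64(175.0), np.float64(85.6)]
slides [ 0.4322 -0.0675  0.069 ] [np.float64(0.0252), np.float64(0.0851), np.float64(0.0228), np.float64(0.0848)] ang [np.float64(23.9), np.float64(-68.8), np.float64(-156.5), np.float64(112.8)]
green [0.43305 0.3721  0.0495 ] 0.09093695618394096 -80.95203165682891
purple [0.44255 0.2686  0.0495 ] 0.09051745687987486 -87.15023935950659
saline cap [0.4288 0.1533 0.12  ] body [0.4276 0.1528 0.108 ]
dropper teat [0.4304 0.0583 0.127 ] body [0.4305 0.0555 0.098 ]
edge [0.3881 0.4382 0.042 ] [ 0.3918 -0.1152  0.042 ]
```

Quad sizes match the given dimensions except the slides' width (24 against 32 mm; the near edge is poorly read). I'll check that closer up. Saline first: move over it with the tool's y along the caddy's x.

Request:
servo_tool:
  plan: "-0.349 -0.308 0 61.8;-0.349 -0.308 0 61.8;-0.349 -0.308 0 61.8;-0.349 -0.308 0 61.8;-0.349 -0.308 0 61.8;-0.349 -0.308 0 61.8;-0.349 -0.308 0 61.8;-0.349 -0.308 0 61.8;-0.349 -0.308 0 61.8;-0.349 -0.308 0 61.8;-0.349 -0.308 0 61.8;-0.349 -0.308 0 61.8"
  grip: -1
  grip_force: 20

```text
t: 1.15
tool_pos: [0.4304, 0.1483, 0.2355]
orientation: [2.066, 2.364, -0.002]
force: [0.9, 0.1, -0.3]
opening: 0.0929
gripper_force: 0.0
```

```bash
python3 - <<'E'
from h import *
c=cam("wrist");save(c,"w1");cv2.imwrite("pics/w1_b.png",cv2.convertScaleAbs(cv2.resize(c["image"],(800,600)),alpha=1.4))
s=status.read_state();M=R.from_rotvec(s["orientation"]).as_matrix();print(s["t"],s["tool_pos"],M.round(3).tolist(),s["q"])
print(tool([.428,.153,.09]),"exp px",px(c,[.428,.153,.12])*1.5625,px(c,[.4305,.0565,.127])*1.5625)
E
```

```text
1.2 [0.42985609 0.14969561 0.23545579] [[-0.134, 0.991, 0.0], [0.991, 0.134, -0.001], [-0.001, 0.0, -1.0]] [ 2.23408894e-01 -2.71579719e-01  1.87162800e+00 -1.28070937e-03
  1.54157246e+00  8.93694701e-02]
[ 0.0037 -0.0014  0.1455] exp px [395.3125  294.21875] [380.9375  426.71875]
```

View pics/w1_b.png

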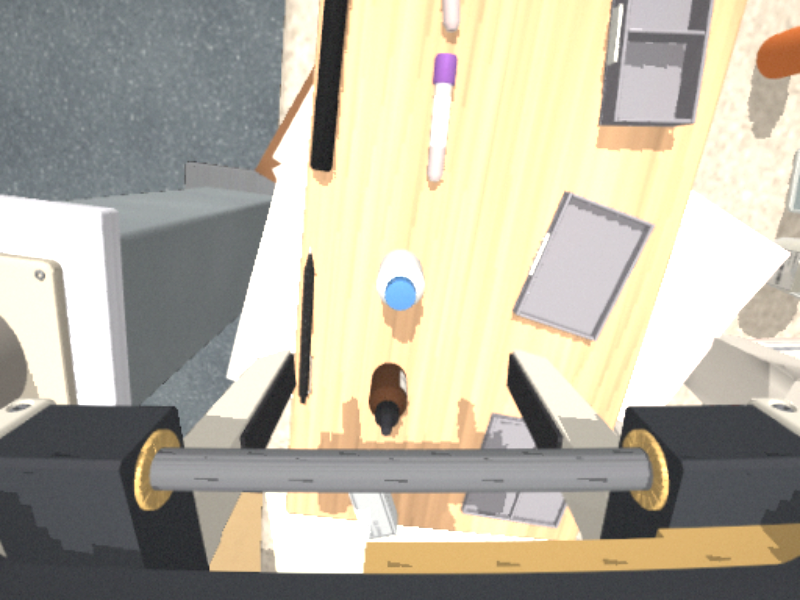

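The wrist view shows the white saline with its blue cap at (400,293), within 3 mm of prediction. The dropper is at (387,395), and the orange bottle is off at the upper right. Descending and grasping.

Request:
servo_tool:
  plan: "0 0.001 0.04 0;0 0.001 0.08 0;0 0.001 0.115 0;0 0.001 0.14 0;0 0.001 0.146 0;0 0.001 0.146 0;0 0.001 0.146 0"

```text
t: 1.78
tool_pos: [0.4296, 0.1545, 0.0907]
orientation: [2.06, 2.372, 0.001]
force: [-0.5, -0.2, 0.4]
opening: 0.0929
gripper_force: 0.0
```

Request:
servo_tool:
  plan: "0 0 0 0;0 0 0 0;0 0 0 0;0 0 0 0;0 0 0 0;0 0 0 0;0 0 0 0;0 0 0 0"
  grip: 1
  grip_force: 15

```text
t: 2.45
tool_pos: [0.4294, 0.1535, 0.0897]
orientation: [-2.061, -2.371, 0.0]
force: [0.1, -0.1, 0.6]
opening: 0.0443
gripper_force: 0.0
```

Request:
servo_tool:
  plan: "0 0 0 0;0 0 0 0;0 0 0 0;0 0 0 0;0 0 -0.005 0;0 0 -0.03 0;0 0 -0.06 0;0 0 -0.065 0"

```text
t: 3.12
tool_pos: [0.4317, 0.1542, 0.1598]
orientation: [2.059, 2.368, 0.008]
force: [1.1, 0.9, 0.5]
opening: 0.0348
gripper_force: 15.0
```

Request:
servo_tool:
  plan: "0.015 0.013 0 0;0.04 0.036 0 0;0.07 0.063 0 0;0.1 0.09 0 0;0.13 0.117 0 0;0.16 0.144 0 0;0.185 0.167 0 0;0.197 0.178 0 0;0.197 0.178 0 0;0.197 0.178 0 0"

```text
t: 3.95
tool_pos: [0.5781, 0.3739, 0.1537]
orientation: [-2.06, -2.372, 0.002]
force: [0.8, 0.2, -1.2]
opening: 0.0351
gripper_force: 15.0
```

```bash
python3 - <<'E'
from h import *
c=cam("top");save(c,"t2");a=c["image"][130:275,125:255]
cv2.imwrite("pics/t2c.png",cv2.convertScaleAbs(cv2.resize(a,None,fx=4,fy=4,interpolation=cv2.INTER_CUBIC),alpha=1.5))
c=cam("wrist");save(c,"w2");cv2.imwrite("pics/w2_b.png",cv2.convertScaleAbs(cv2.resize(c["image"],(800,600)),alpha=1.4))
s=status.read_state();M=R.from_rotvec(s["orientation"]).as_matrix();print(s["t"],s["tool_pos"],M.round(3).tolist())
print(tool([.5795,.3726,.0932]),s["opening"],s["force"])
E
```

```text
4.05 [0.57781825 0.37268003 0.15426658] [[-0.139, 0.99, -0.001], [0.99, 0.139, -0.001], [-0.001, -0.001, -1.0]]
[-0.0003  0.0017  0.0611] 0.03477956806941962 [ 0.02804213 -0.19000166 -0.61875556]
```

View pics/w2_b.png

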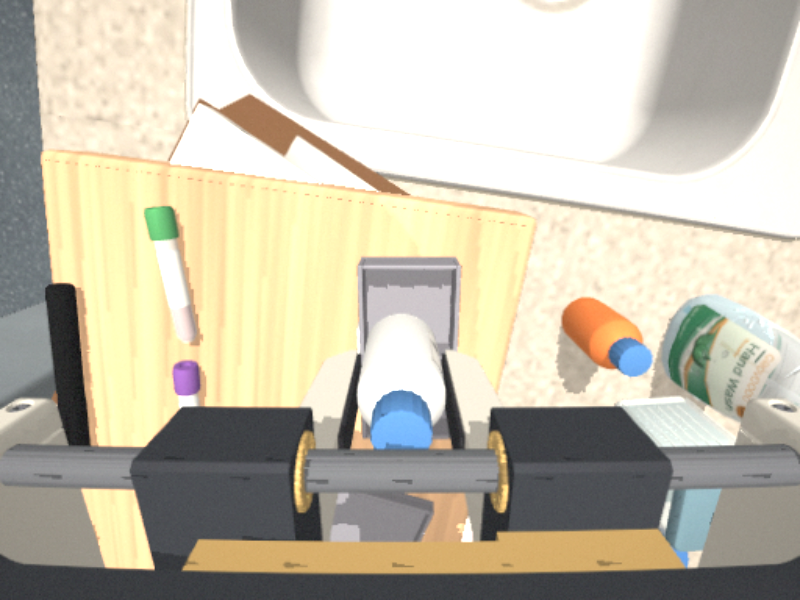

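```bash
python3 - <<'E'
from h import *
c=load("w2");B=1.5625
for n,u,v,z in(("fl",360,259,.067),("fr",459,259,.067),("l2",358,340,.067),("r2",459,340,.067)): print(n,pt(c,u/B,v/B,z))
t=load("top")
for n,u,v,z in(("orange base",262,215,0),("orange near",262,215,.05),("soap near",262,163,.05),("soap near",262,163,.15),("teal near",320,175,.0),("teal near",320,175,.1)): print(n,pt(t,u/B,v/B,z))
E
```

```text
fl [0.5516 0.4042 0.067 ]
fr [0.6076 0.4122 0.067 ]
l2 [0.556  0.3545 0.067 ]
r2 [0.6166 0.3631 0.067 ]
orange base [0.7047 0.367  0.    ]
orange near [0.6898 0.357  0.05  ]
soap near [0.7731 0.3607 0.05  ]
soap near [0.7353 0.3404 0.15  ]
teal near [0.7727 0.2765 0.    ]
teal near [0.7367 0.2649 0.1   ]
```

```bash
python3 - <<'E'
from h import *
c=load("w2");s=status.read_state();p=s["tool_pos"];M=R.from_rotvec(s["orientation"]).as_matrix()
print(px(c,p+[0,0,.03])*1.5625, c["cx"]*1.5625)
q=p.copy();q[2]=.067;print(px(c,q)*1.5625,px(c,q+.03*M[:,1])*1.5625,px(c,q-.03*M[:,1])*1.5625)
E
```

```text
[395.15625 435.     ] 400.66278256319896
[397.8125  316.71875] [448.28125 316.71875] [347.34375 316.71875]
```

View pics/t2c.png

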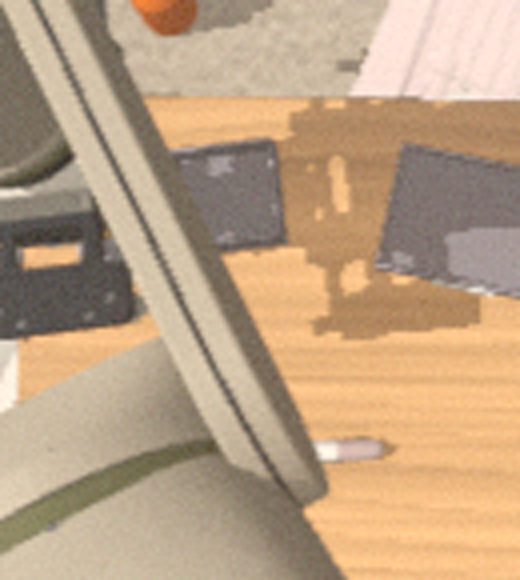

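The image shows the caddy centred about 3 mm right of the jaws' line (rim 358–459, bottle cap 401). Nudging that way and lowering.

Request:
servo_tool:
  plan: "0.002 0.003 0 0;0.002 0.003 0.02 0;0.002 0.003 0.04 0;0.002 0.003 0.055 0;0.002 0.003 0.06 0;0.002 0.003 0.061 0;0.002 0.003 0.061 0;0.002 0.003 0.061 0"

```text
t: 4.72
tool_pos: [0.5813, 0.3758, 0.0944]
orientation: [2.061, 2.37, 0.001]
force: [-1.1, 0.1, -1.2]
opening: 0.0347
gripper_force: 15.0
```

Request:
servo_tool:
  plan: "0 0 0.001 0;0 0 0.001 0;0 0 0.001 0"

```text
t: 4.97
tool_pos: [0.5811, 0.3759, 0.093]
orientation: [2.061, 2.371, 0.001]
force: [0.2, 0.1, -1.0]
opening: 0.0349
gripper_force: 15.0
```

Request:
servo_tool:
  plan: "0 0 0 0;0 0 0 0;0 0 0 0;0 0 0 0;0 0 0 0;0 0 0 0;0 0 -0.01 0;0 0 -0.035 0;0 0 -0.065 0;0 0 -0.075 0;0 0 -0.075 0"
  grip: -0.4

```text
t: 5.88
tool_pos: [0.5833, 0.3771, 0.1733]
orientation: [2.059, 2.369, 0.012]
force: [0.3, -0.3, 1.2]
opening: 0.0648
gripper_force: 0.0
```

Request:
servo_tool:
  plan: "-0.02 -0.013 0 0;-0.055 -0.035 0 0;-0.09 -0.058 0 0;-0.125 -0.081 0 0;-0.16 -0.104 0 0;-0.195 -0.127 0 0;-0.23 -0.15 0 0;-0.265 -0.173 0 0;-0.285 -0.187 0 0;-0.295 -0.193 0 0;-0.295 -0.193 0 0;-0.295 -0.193 0 0"
  grip: -1

```text
t: 6.88
tool_pos: [0.431, 0.057, 0.1673]
orientation: [-2.063, -2.369, -0.001]
force: [-0.9, 0.6, 0.5]
opening: 0.0927
gripper_force: 0.0
```

```bash
python3 - <<'E'
from h import *
c=cam("wrist");save(c,"w3");cv2.imwrite("pics/w3_b.png",cv2.convertScaleAbs(cv2.resize(c["image"],(800,600)),alpha=1.4))
s=status.read_state();M=R.from_rotvec(s["orientation"]).as_matrix();print(s["t"],s["tool_pos"],M.round(3).tolist())
print(tool([.4305,.0565,.086]),px(c,[.4305,.0565,.127])*1.5625,px(c,[.4305,.0565,.098])*1.5625)
E
```

```text
6.9333 [0.43124045 0.0575453  0.16743079] [[-0.139, 0.99, 0.0], [0.99, 0.139, 0.001], [0.001, 0.0, -1.0]]
[-0.001  -0.0009  0.0814] [395.9375  348.59375] [396.5625 327.5   ]
```

View pics/w3_b.png

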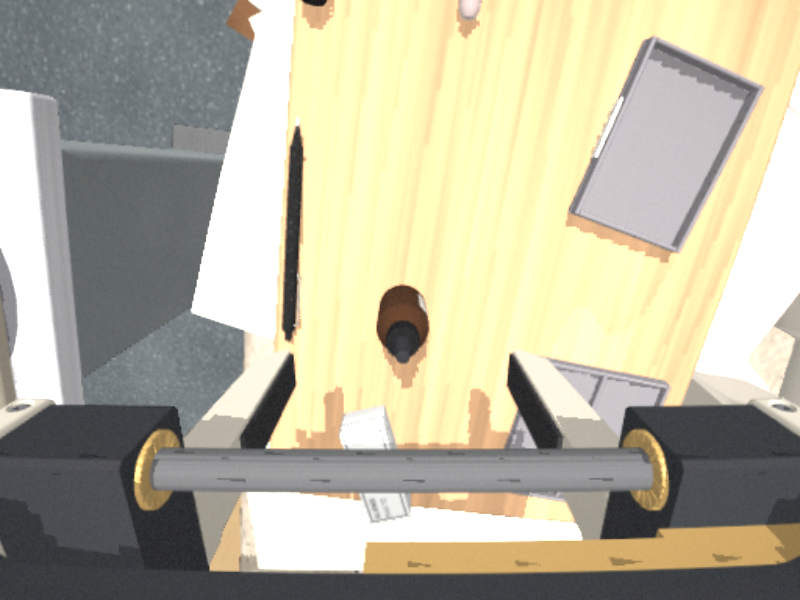

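The dropper's teat is at (403,353), right on the jaws' line. Descend, grasp, lift, and carry it to the nearer bay.

Request:
servo_tool:
  plan: "-0.001 0 0.03 0;-0.001 0 0.06 0;-0.001 0 0.076 0;-0.001 0 0.0815 0;-0.001 0 0.0815 0;-0.001 0 0.0815 0"

```text
t: 7.43
tool_pos: [0.4315, 0.0566, 0.0867]
orientation: [-2.06, -2.372, -0.0]
force: [0.0, -0.4, 1.1]
opening: 0.0932
gripper_force: 0.0
```

Request:
servo_tool:
  plan: "0 0 0 0;0 0 0 0;0 0 0 0;0 0 0 0;0 0 0 0;0 0 0 0;0 0 0 0;0 0 0 0;0 0 0 0;0 0 0 0;0 0 0 0;0 0 0 0"
  grip: 1

```text
t: 8.43
tool_pos: [0.4309, 0.0559, 0.0861]
orientation: [-2.061, -2.371, 0.0]
force: [0.4, 0.8, -1.1]
opening: 0.0303
gripper_force: 15.0
```

Request:
servo_tool:
  plan: "0 0 -0.005 0;0 0 -0.03 0;0 0 -0.06 0;0 0 -0.065 0;0.012 0.01 -0.065 0;0.035 0.028 -0.065 0;0.07 0.056 -0.065 0;0.1 0.081 -0.065 0;0.13 0.105 -0.065 0;0.16 0.129 -0.065 0;0.19 0.154 -0.065 0;0.21 0.17 -0.065 0"

```text
t: 9.43
tool_pos: [0.5711, 0.2905, 0.1508]
orientation: [-2.06, -2.372, -0.001]
force: [0.4, 0.2, -0.7]
opening: 0.0304
gripper_force: 15.0
```

Request:
servo_tool:
  plan: "0.02 0.015 0 0;0.026 0.0215 0 0;0.026 0.0215 0 0;0.026 0.0215 0 0"

```text
t: 9.77
tool_pos: [0.5875, 0.3162, 0.1505]
orientation: [-2.06, -2.371, 0.002]
force: [-0.3, 0.3, -0.5]
opening: 0.0308
gripper_force: 15.0
```

```bash
python3 - <<'E'
from h import *
c=cam("wrist");save(c,"w4");cv2.imwrite("pics/w4_b.png",cv2.convertScaleAbs(cv2.resize(c["image"],(800,600)),alpha=1.4))
s=status.read_state();M=R.from_rotvec(s["orientation"]).as_matrix();print(s["t"],s["tool_pos"],M.round(3).tolist(),s["opening"])
print(tool([.588,.3185,.089]))
E
```

```text
9.8167 [0.58739861 0.31562813 0.1506549 ] [[-0.139, 0.99, -0.001], [0.99, 0.139, -0.001], [-0.001, -0.001, -1.0]] 0.03020248898043527
[0.0028 0.0011 0.0617]
```

View pics/w4_b.png

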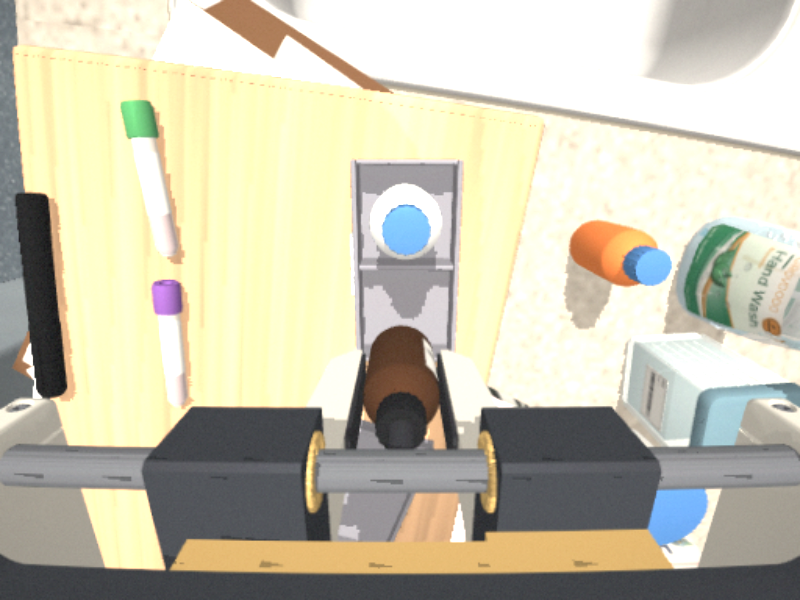

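Saline stands upright in the far bay, and the dropper is lined up over the near one. Lower, release, and move toward the tubes.

Request:
servo_tool:
  plan: "0.002 0.001 0.02 0;0.002 0.001 0.04 0;0.002 0.001 0.055 0;0.002 0.001 0.06 0;0.002 0.001 0.0615 0;0.002 0.001 0.0615 0;0.002 0.001 0.0615 0"

```text
t: 10.4
tool_pos: [0.5888, 0.318, 0.0903]
orientation: [2.062, 2.37, 0.001]
force: [0.4, -0.1, -0.3]
opening: 0.0305
gripper_force: 15.0
```

Request:
servo_tool:
  plan: "0 0 0 0;0 0 0 0;0 0 0 0;0 0 0 0;0 0 0 0;0 0 0 0;0 0 -0.01 0;0 0 -0.035 0;0 0 -0.065 0;0 0 -0.075 0;0 0 -0.075 0"
  grip: -0.4

```text
t: 11.32
tool_pos: [0.591, 0.3194, 0.17]
orientation: [2.059, 2.368, 0.011]
force: [0.3, 0.2, 0.2]
opening: 0.0648
gripper_force: 0.0
```

Request:
servo_tool:
  plan: "0.012 -0.025 0 -1;0.028 -0.055 0 -1;0.043 -0.085 0 -1;0.06 -0.115 0 -1;0.07 -0.136 0 -1;0.075 -0.146 0 -1;0.075 -0.146 0 -1;0.075 -0.146 0 -1"

```text
t: 11.98
tool_pos: [0.4336, 0.3721, 0.1641]
orientation: [2.039, 2.389, -0.001]
force: [-0.8, -0.6, 0.3]
opening: 0.0651
gripper_force: 0.0
```

```bash
python3 - <<'E'
from h import *
B=1.5625
c=load("w4")
for n,a,b in(("green",(138,103),(172,257)),("purple",(167,283),(178,404))):
    a=pt(c,(a[0]-6)/B,a[1]/B,.050);b=pt(c,(b[0]-6)/B,b[1]/B,.049);print(n,(a+b)/2,np.linalg.norm(a-b),np.degrees(np.arctan2(b[1]-a[1],b[0]-a[0])))
c=cam("wrist");save(c,"w5");cv2.imwrite("pics/w5_b.png",cv2.convertScaleAbs(cv2.resize(c["image"],(800,600)),alpha=1.4))
s=status.read_state();M=R.from_rotvec(s["orientation"]).as_matrix();print(s["t"],s["tool_pos"],M.round(3).tolist(),s["opening"])
print(tool([.433,.372,.064]))
p=np.array([.433,.372,.049]);print(px(c,p)*B,(px(c,[.5885,.3185,.13])*B))
E
```

```text
green [0.43335 0.3718  0.0495 ] 0.0874165316173091 -78.31727099058762
purple [0.4413  0.26905 0.0495 ] 0.08640792787701831 -87.21375950354772
12.0333 [0.4343408  0.37186839 0.16429513] [[-0.156, 0.988, 0.0], [0.988, 0.156, -0.0], [-0.001, 0.0, -1.0]] 0.06492287505172978
[ 0.0004 -0.0013  0.1003]
[397.03125 301.875  ] [664.21875 482.8125 ]
```

View pics/w5_b.png

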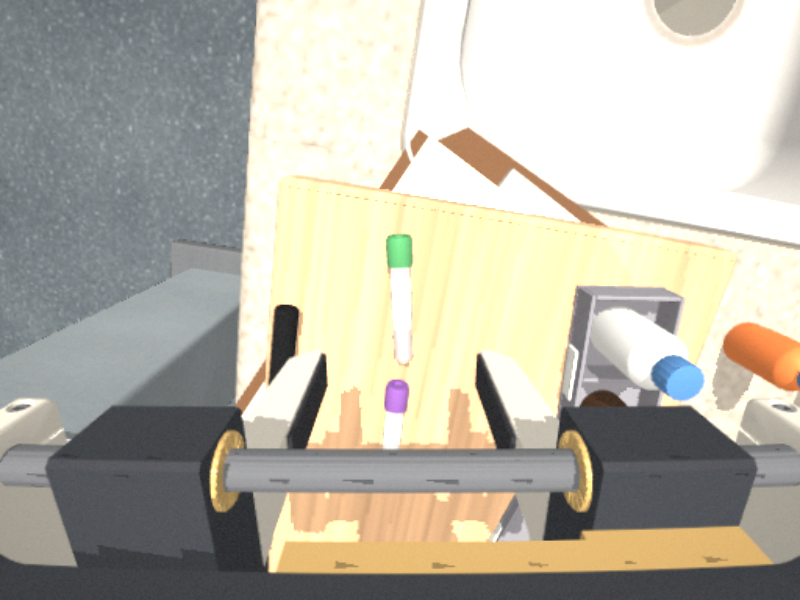

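Dropper and saline are both in the caddy. The green tube, from (399,236) to (404,363), lies 2.3° off the tool and is centred. Grasp it with its lower 4–5 mm left free, so the fingers stay above the tray's rim later.

Request:
servo_tool:
  plan: "0 -0.001 0.035 -2;0 -0.001 0.07 -2;0 -0.001 0.093 -2;0 -0.001 0.1 -2;0 -0.001 0.1005 -2;0 -0.001 0.1005 -2;0 -0.001 0.1005 -2"

```text
t: 12.62
tool_pos: [0.4342, 0.3726, 0.0659]
orientation: [1.999, 2.423, 0.004]
force: [-0.5, 0.3, 0.4]
opening: 0.0655
gripper_force: 0.0
```

Request:
servo_tool:
  plan: "0 0 0 0;0 0 0 0;0 0 0 0;0 0 0 0;0 0 0 0;0 0 0 0;0 0 0 0;0 0 0 0;0 0 0 0;0 0 0 0;0 0 0 0;0 0 0 0"
  grip: 1
  grip_force: 10

```text
t: 13.62
tool_pos: [0.4325, 0.3721, 0.0641]
orientation: [-1.999, -2.424, 0.0]
force: [0.6, 0.3, 0.9]
opening: 0.0127
gripper_force: 10.0
```

Request:
servo_tool:
  plan: "0 0 -0.005 0;0 0 -0.025 0;0 0 -0.055 0;0 0 -0.085 0;0 0 -0.1 0;0 0 -0.1 0;0 0 -0.1 0"

```text
t: 14.2
tool_pos: [0.4332, 0.3726, 0.1655]
orientation: [1.998, 2.423, 0.004]
force: [0.1, -0.2, -0.5]
opening: 0.0126
gripper_force: 10.0
```

```bash
python3 - <<'E'
from h import *
s=status.read_state();M=R.from_rotvec(s["orientation"]).as_matrix();print(s["t"],s["tool_pos"],M.round(3).tolist(),s["opening"],s["gripper_force"])
print(tool([.6004,-.0333,.164]))
E
```

```text
14.2 [0.43322302 0.37261565 0.16547187] [[-0.191, 0.982, 0.002], [0.982, 0.191, 0.002], [0.001, 0.002, -1.0]] 0.01257215947745986 9.990060478448868
[-0.4303  0.0867  0.0012]
```

Request:
servo_tool:
  plan: "-0.02 0.004 0 2;-0.055 0.011 0 4;-0.09 0.018 0 6;-0.13 0.026 0 8;-0.17 0.034 0 10;-0.21 0.042 0 12;-0.25 0.05 0 14;-0.29 0.058 0 15.5;-0.33 0.066 0 15.5;-0.37 0.075 0 15.5;-0.405 0.082 0 15.5;-0.422 0.085 0 15.5"

```text
t: 15.2
tool_pos: [0.5962, -0.0301, 0.1618]
orientation: [-2.309, -2.128, 0.004]
force: [-0.1, 0.7, 0.0]
opening: 0.0128
gripper_force: 10.0
```

Request:
servo_tool:
  plan: "-0.0075 0.0015 0 0;-0.0075 0.0015 0 0;-0.0075 0.0015 0 0"

```text
t: 15.45
tool_pos: [0.5963, -0.0328, 0.1627]
orientation: [-2.306, -2.13, 0.002]
force: [0.2, 0.2, 0.1]
opening: 0.0127
gripper_force: 10.0
```

```bash
python3 - <<'E'
from h import *
c=cam("wrist");save(c,"w6");cv2.imwrite("pics/w6_b.png",cv2.convertScaleAbs(cv2.resize(c["image"],(800,600)),alpha=1.4))
s=status.read_state();M=R.from_rotvec(s["orientation"]).as_matrix();print(s["t"],s["tool_pos"],M.round(3).tolist(),s["opening"])
print(tool([.6004,-.0333,.069]))
B=1.5625
d=np.array([np.cos(np.radians(-4.5)),np.sin(np.radians(-4.5))]);e=np.array([-d[1],d[0]]);o=np.array([.576,-.0314])
for a,b in((-50.5,57),(0,57),(50.5,57),(-50.5,-57),(50.5,-57)): print(a,b,px(c,np.append(o+d*a/1e3+e*b/1e3,.051))*B)
E
```

```text
15.5 [ 0.59637198 -0.03220329  0.16308623] [[0.078, 0.997, -0.002], [0.997, -0.078, 0.001], [0.001, -0.002, -1.0]] 0.012724571022705774
[-0.0008  0.0043  0.0941]
-50.5 57 [283.28125 216.09375]
0 57 [365.3125  215.78125]
50.5 57 [447.8125  215.78125]
-50.5 -57 [296.71875 382.65625]
50.5 -57 [442.34375 382.96875]
```

View pics/w6_b.png

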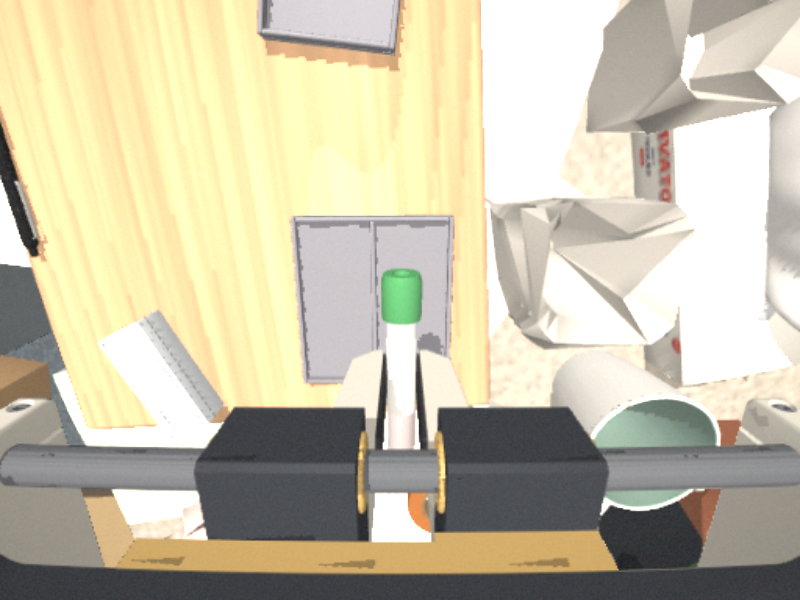

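```bash
python3 - <<'E'
from h import *
B=1.5625
t=load("top");w=load("w6");s=load("scene")
for z in(0,.1,.13):
    print(z,"paper top near",pt(t,505/B,240/B,z),"right",pt(t,530/B,215/B,z),"mug left",pt(t,556/B,190/B,z),"near",pt(t,575/B,212/B,z))
    print("  wrist: paper L",pt(w,490/B,205/B,z),"corner",pt(w,520/B,340/B,z),"mug L",pt(w,553/B,380/B,z),"mug rim L",pt(w,598/B,420/B,z))
E
```

```text
0 paper top near [ 0.6674 -0.0209  0.    ] right [ 0.7092 -0.0619  0.    ] mug left [ 0.7516 -0.1051  0.    ] near [ 0.715  -0.1345  0.    ]
  wrist: paper L [0.667  0.0214 0.    ] corner [ 0.6892 -0.0865  0.    ] mug L [ 0.7169 -0.1246  0.    ] mug rim L [ 0.7573 -0.1665  0.    ]
0.1 paper top near [ 0.6412 -0.0048  0.1   ] right [ 0.6791 -0.042   0.1   ] mug left [ 0.7175 -0.0813  0.1   ] near [ 0.6843 -0.108   0.1   ]
  wrist: paper L [0.647  0.0305 0.1   ] corner [ 0.6621 -0.0429  0.1   ] mug L [ 0.681  -0.0688  0.1   ] mug rim L [ 0.7084 -0.0972  0.1   ]
0.13 paper top near [ 0.6333 -0.      0.13  ] right [ 0.67   -0.0361  0.13  ] mug left [ 0.7073 -0.0741  0.13  ] near [ 0.6751 -0.1     0.13  ]
  wrist: paper L [0.6411 0.0332 0.13  ] corner [ 0.654  -0.0298  0.13  ] mug L [ 0.6702 -0.052   0.13  ] mug rim L [ 0.6937 -0.0764  0.13  ]
```

```bash
python3 - <<'E'
from h import *
B=1.5625
t=load("top");w=load("w6");s=load("scene")
for p in((.67,-.02),(.70,-.02),(.73,-.02),(.76,.09)):
  for z in(0,.06,.10,.13): q=[*p,z];print(q,"scene",px(s,q)*B,"top",px(t,q)*B,"w6",px(w,q)*B)
a=s["image"][130:240,270:400];b=t["image"][90:170,240:400];c=w["image"][60:260,290:512]
f=lambda x:cv2.resize(x,(400,300),interpolation=cv2.INTER_CUBIC)
o=np.vstack([np.hstack([f(a),f(b)]),np.hstack([f(c),f(c)])])
cv2.imwrite("pics/paper.png",cv2.convertScaleAbs(o,alpha=1.3))
E
```

```text
[0.67, -0.02, 0] scene [520.9375  366.09375] top [504.375  238.4375] w6 [495.      260.46875]
[0.67, -0.02, 0.06] scene [524.375   336.09375] top [510.625   228.28125] w6 [515.625   280.15625]
[0.67, -0.02, 0.1] scene [526.71875 315.15625] top [515.      220.78125] w6 [535.15625 298.90625]
[0.67, -0.02, 0.13] scene [528.75    298.59375] top [518.59375 214.84375] w6 [554.6875 317.8125]
[0.7, -0.02, 0] scene [535.15625 359.21875] top [504.0625 220.3125] w6 [534.6875 257.5   ]
[0.7, -0.02, 0.06] scene [539.0625 329.375 ] top [510.15625 209.21875] w6 [563.90625 276.5625 ]
[0.7, -0.02, 0.1] scene [541.71875 308.4375 ] top [514.53125 201.09375] w6 [591.5625 294.6875]
[0.7, -0.02, 0.13] scene [543.90625 292.1875 ] top [518.125   194.53125] w6 [619.375   312.96875]
[0.73, -0.02, 0] scene [549.0625 352.5   ] top [503.75    202.34375] w6 [574.21875 254.53125]
[0.73, -0.02, 0.06] scene [553.28125 322.8125 ] top [509.6875 190.3125] w6 [611.875   272.96875]
[0.73, -0.02, 0.1] scene [556.25    302.03125] top [514.0625  181.40625] w6 [647.65625 290.46875]
[0.73, -0.02, 0.13] scene [558.59375 285.78125] top [517.65625 174.375  ] w6 [683.125 308.125]
[0.76, 0.09, 0] scene [517.8125 313.125 ] top [435.3125 183.75  ] w6 [622.8125  93.75  ]
[0.76, 0.09, 0.06] scene [520.9375 284.6875] top [437.65625 170.78125] w6 [676.71875  75.3125 ]
[0.76, 0.09, 0.1] scene [522.96875 264.6875 ] top [439.21875 161.25   ] w6 [729.53125  57.5    ]
[0.76, 0.09, 0.13] scene [524.53125 249.0625 ] top [440.46875 153.59375] w6 [783.90625  39.53125]
```

View pics/paper.png

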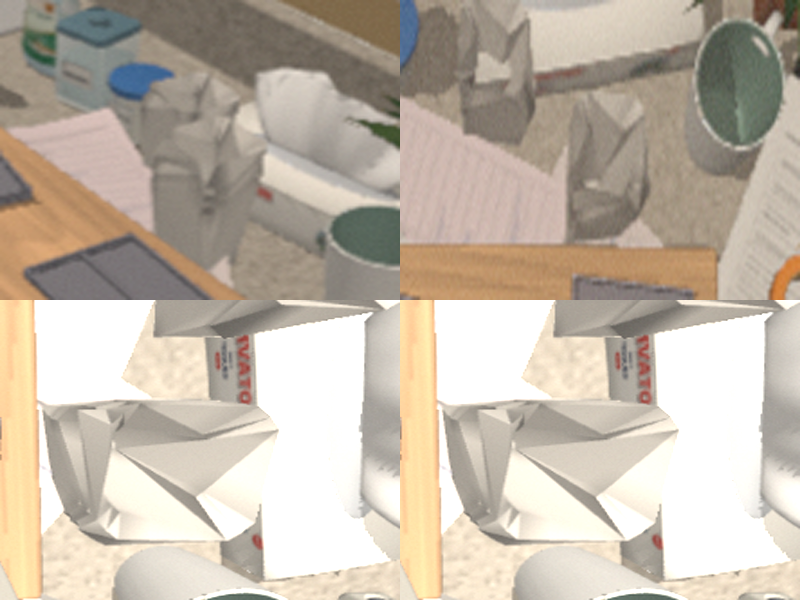

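A crumpled bag beside the tray, at about x≥0.667 and y from −0.06 to 0.02, is roughly 0.13 m high. The gripper body could come down onto its edge. I'll place the tube nearer the divider, away from the bag, and descend in force-checked steps.

Request:
servo_tool:
  plan: "-0.005 -0.004 0.02 0;-0.005 -0.004 0.045 0;-0.005 -0.004 0.065 0;-0.005 -0.004 0.075 0;-0.005 -0.004 0.08 0;-0.005 -0.004 0.08 0"

```text
t: 16.0
tool_pos: [0.592, -0.037, 0.0831]
orientation: [-2.304, -2.133, 0.002]
force: [1.1, -0.1, -0.3]
opening: 0.0124
gripper_force: 10.0
```

Request:
servo_tool:
  plan: "0 0 0.002 0;0 0 0.004 0;0 0 0.004 0"

```text
t: 16.25
tool_pos: [0.5937, -0.0382, 0.0811]
orientation: [2.306, 2.132, 0.002]
force: [-0.3, 0.8, 0.1]
opening: 0.0128
gripper_force: 10.0
```

Request:
servo_tool:
  plan: "0 0 0.002 0;0 0 0.004 0;0 0 0.004 0"

```text
t: 16.5
tool_pos: [0.5928, -0.0383, 0.076]
orientation: [-2.307, -2.132, 0.0]
force: [-1.4, 0.3, -0.4]
opening: 0.0126
gripper_force: 10.0
```

Request:
servo_tool:
  plan: "0 0 0.002 0;0 0 0.003 0;0 0 0.003 0;0 0 0.003 0"

```text
t: 16.83
tool_pos: [0.5928, -0.0382, 0.073]
orientation: [-2.307, -2.132, 0.0]
force: [-1.1, 0.2, 1.0]
opening: 0.0124
gripper_force: 10.0
```

Request:
servo_tool:
  plan: "0 0 0.002 0;0 0 0.003 0;0 0 0.003 0;0 0 0.003 0"

```text
t: 17.17
tool_pos: [0.5928, -0.0382, 0.07]
orientation: [-2.307, -2.132, 0.0]
force: [0.9, 0.4, 0.6]
opening: 0.0127
gripper_force: 10.0
```

No contact with the bag. One more mm, release, rise, and go over the purple tube.

Request:
servo_tool:
  plan: "0 0 0.001 0;0 0 0.001 0;0 0 0.001 0"

```text
t: 17.42
tool_pos: [0.5929, -0.0382, 0.0691]
orientation: [-2.307, -2.132, 0.0]
force: [-1.4, 0.9, -0.1]
opening: 0.0124
gripper_force: 10.0
```

Request:
servo_tool:
  plan: "0 0 0 0;0 0 0 0;0 0 0 0;0 0 0 0;0 0 0 0;0 0 -0.005 0;0 0 -0.025 0;0 0 -0.055 0;0 0 -0.085 0;0 0 -0.1 0;0 0 -0.1 0;0 0 -0.1 0"
  grip: 0.35

```text
t: 18.42
tool_pos: [0.5938, -0.0383, 0.1706]
orientation: [2.306, 2.131, 0.003]
force: [-0.2, 0.4, -0.6]
opening: 0.0301
gripper_force: 0.0
```

```bash
python3 - <<'E'
from h import *
s=status.read_state();M=R.from_rotvec(s["orientation"]).as_matrix();print(s["t"],s["tool_pos"],M.round(3).tolist(),s["opening"],s["gripper_force"])
print(tool([.442,.269,.164]))
c=cam("wrist");save(c,"w7");cv2.imwrite("pics/w7_b.png",cv2.convertScaleAbs(cv2.resize(c["image"],(800,600)),alpha=1.4))
E
```

```text
18.4167 [ 0.59380786 -0.03832592  0.17057817] [[0.079, 0.997, 0.003], [0.997, -0.079, -0.0], [-0.0, 0.003, -1.0]] 0.0300805873985588 0.0
[ 0.2944 -0.1755  0.006 ]
```

View pics/w7_b.png

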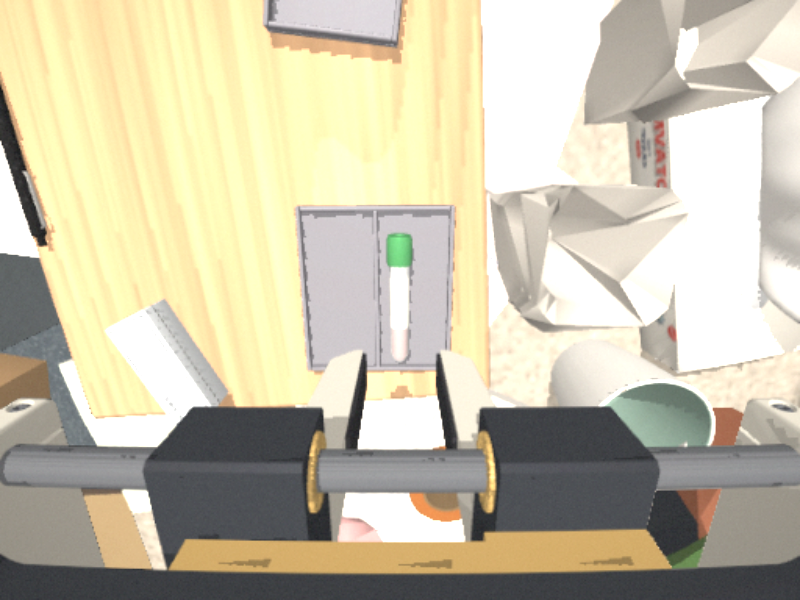

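The green tube lies flat in the far lane: cap (399,250), tail (400,360), divider at 375. Now the purple one.

Request:
servo_tool:
  plan: "0.02 -0.012 0 -1;0.055 -0.033 0 -2;0.09 -0.054 0 -4;0.125 -0.075 0 -6;0.16 -0.095 0 -7.3;0.195 -0.116 0 -7.3;0.23 -0.137 0 -7.3;0.26 -0.155 0.005 -7.3;0.285 -0.17 0.005 -7.3;0.294 -0.1755 0.005 -7.3;0.294 -0.1755 0.005 -7.3;0.294 -0.1755 0.005 -7.3"
  grip: -0.4

```text
t: 19.47
tool_pos: [0.4406, 0.2681, 0.1629]
orientation: [-2.165, -2.276, 0.003]
force: [1.0, -0.7, 0.9]
opening: 0.0648
gripper_force: 0.0
```

```bash
python3 - <<'E'
from h import *
c=cam("wrist");s=status.read_state();M=R.from_rotvec(s["orientation"]).as_matrix();print(s["t"],s["tool_pos"],M.round(3).tolist(),s["opening"])
B=1.5625
print(tool([.442,.269,.064]),px(c,[.442,.269,.05]))
hsv=cv2.cvtColor(c["image"],cv2.COLOR_BGR2HSV)
m=((hsv[...,0]>120)&(hsv[...,0]<150)&(hsv[...,1]>90))
cv2.imwrite("pics/w8.png",c["image"]);save(c,"w8")
n,l,st,ce=cv2.connectedComponentsWithStats(m.astype(np.uint8));i=1+st[1:,4].argmax();print("cap",st[i],ce[i])
# barrel: low-saturation pixels in columns near, row by row
sat=hsv[...,1].astype(int)
for v in range(150,240,8):
    r=np.where((sat[v,225:290]<55))[0]+225
    print(v,(r.min(),r.max()) if len(r) else None,end=" ")
u=4.2/B
print("pred cap end",px(c,[.442-.044*np.sin(np.radians(2.8)),.269+.044,.05]),px(c,[.442+.044*np.sin(np.radians(2.8)),.269-.044,.05]))
E
```

```text
19.5167 [0.44118845 0.26761854 0.16324374] [[-0.049, 0.999, -0.001], [0.999, 0.049, -0.001], [-0.001, -0.001, -1.0]] 0.06485162386023144
[0.0015 0.001  0.0992] [256.4 193.2]
cap [251 149  16  21 308] [258.81168831 159.15584416]
150 None 158 None 166 None 174 (np.int64(253), np.int64(265)) 182 (np.int64(253), np.int64(265)) 190 (np.int64(253), np.int64(265)) 198 (np.int64(253), np.int64(265)) 206 (np.int64(254), np.int64(265)) 214 (np.int64(254), np.int64(264)) 222 (np.int64(254), np.int64(264)) 230 (np.int64(256), np.int64(262)) 238 None pred cap end [256.4 150. ] [256.3 232.5]
```

The purple tube's cap spans rows 149–170 and the barrel centre is at column 259. That matches prediction plus the known camera bias, and it is parallel to the jaws. Grasp.

Request:
servo_tool:
  plan: "0.001 0 0.035 0;0.001 0 0.07 0;0.001 0 0.09 0;0.001 0 0.098 0;0.001 0 0.0995 0;0.001 0 0.0995 0;0.001 0 0.0995 0"

```text
t: 20.1
tool_pos: [0.4427, 0.2697, 0.0664]
orientation: [2.167, 2.273, 0.004]
force: [0.7, 0.9, 0.4]
opening: 0.0653
gripper_force: 0.0
```

Request:
servo_tool:
  plan: "0 0 0 0;0 0 0 0;0 0 0 0;0 0 0 0;0 0 0 0;0 0 0 0;0 0 0 0;0 0 0 0;0 0 0 0;0 0 0 0;0 0 0 0;0 0 0 0"
  grip: 1
  grip_force: 10

```text
t: 21.1
tool_pos: [0.441, 0.2697, 0.0646]
orientation: [-2.167, -2.275, 0.0]
force: [0.1, 0.3, -0.6]
opening: 0.0128
gripper_force: 10.0
```

Request:
servo_tool:
  plan: "0 0 -0.005 0;0 0 -0.025 0;0 0 -0.055 0;0 0 -0.085 0;0 0 -0.1 0;0 0 -0.1 0;0 0 -0.1 0"

```text
t: 21.68
tool_pos: [0.4418, 0.27, 0.1658]
orientation: [2.166, 2.274, 0.004]
force: [0.6, -0.1, -1.0]
opening: 0.0125
gripper_force: 10.0
```

```bash
python3 - <<'E'
from h import *
s=status.read_state();M=R.from_rotvec(s["orientation"]).as_matrix();print(s["t"],s["tool_pos"],M.round(3).tolist(),s["opening"],s["gripper_force"])
print(tool([.5516,-.0295,.164]))
E
```

```text
21.6833 [0.44179969 0.27002217 0.16582336] [[-0.049, 0.999, 0.002], [0.999, 0.049, 0.001], [0.001, 0.002, -1.0]] 0.012493437203453429 9.985557049512863
[-0.3045  0.0951  0.0018]
```

Request:
servo_tool:
  plan: "-0.02 0.006 0 1;-0.055 0.016 0 2;-0.09 0.026 0 4;-0.125 0.037 0 6;-0.16 0.047 0 7.3;-0.195 0.057 0 7.3;-0.23 0.068 0 7.3;-0.265 0.078 0 7.3;-0.293 0.086 0 7.3;-0.306 0.09 0 7.3;-0.306 0.09 0 7.3;-0.306 0.09 0 7.3"

```text
t: 22.68
tool_pos: [0.5449, -0.0314, 0.163]
orientation: [-2.307, -2.129, 0.002]
force: [-0.7, -0.3, 0.5]
opening: 0.0124
gripper_force: 10.0
```

```bash
python3 - <<'E'
from h import *
c=cam("wrist");save(c,"w9");s=status.read_state();M=R.from_rotvec(s["orientation"]).as_matrix();print(s["t"],s["tool_pos"],M.round(3).tolist(),s["opening"],s["gripper_force"])
print(tool([.5469,-.0311,.0695]))
hsv=cv2.cvtColor(c["image"],cv2.COLOR_BGR2HSV)
for n,lo,hi in(("purple",120,150),("green",50,80)):
    m=((hsv[...,0]>lo)&(hsv[...,0]<hi)&(hsv[...,1]>90)).astype(np.uint8)
    k,l,st,ce=cv2.connectedComponentsWithStats(m);i=1+st[1:,4].argmax();print(n,st[i],ce[i].round(1),pt(c,ce[i][0]-3.5,ce[i][1],.06))
E
```

```text
22.7333 [ 0.54492652 -0.03064408  0.16340246] [[0.079, 0.997, -0.002], [0.997, -0.079, 0.001], [0.001, -0.002, -1.0]] 0.012173445401258467 9.985810071229935
[-0.0004  0.0022  0.0939]
purple [245 173  25  35 796] [256.7 189.6] [ 0.5437 -0.0232  0.06  ]
green [298 154  17  21 317] [306.2 164. ] [ 0.5928 -0.0017  0.06  ]
```

Request:
servo_tool:
  plan: "0 0.001 0.03 0;0 0.001 0.06 0;0 0.001 0.08 0;0 0.001 0.088 0;0 0.001 0.093 0;0 0.001 0.0945 0;0 0.001 0.0945 0;0 0.001 0.0945 0"

```text
t: 23.4
tool_pos: [0.548, -0.0315, 0.0718]
orientation: [2.305, 2.131, 0.002]
force: [0.0, 0.7, -0.2]
opening: 0.0125
gripper_force: 10.0
```

Request:
servo_tool:
  plan: "0 0 0.0005 0;0 0 0.0005 0;0 0 0.0005 0"

```text
t: 23.65
tool_pos: [0.5473, -0.0318, 0.0704]
orientation: [2.307, 2.131, 0.001]
force: [0.1, 0.6, 0.1]
opening: 0.0125
gripper_force: 10.0
```

Request:
servo_tool:
  plan: "0 0 0 0;0 0 0 0;0 0 0 0;0 0 0 0;0 0 0 0;0 0 -0.005 0;0 0 -0.025 0;0 0 -0.055 0;0 0 -0.085 0;0 0 -0.1 0;0 0 -0.1 0;0 0 -0.1 0"
  grip: 0.48

```text
t: 24.65
tool_pos: [0.5477, -0.0318, 0.1709]
orientation: [2.306, 2.131, 0.003]
force: [1.0, 0.2, -1.2]
opening: 0.0239
gripper_force: 0.0
```

```bash
python3 - <<'E'
from h import *
c=cam("wrist");save(c,"w10");s=status.read_state();M=R.from_rotvec(s["orientation"]).as_matrix();print(s["t"],s["tool_pos"],M.round(3).tolist(),s["opening"],s["gripper_force"])
hsv=cv2.cvtColor(c["image"],cv2.COLOR_BGR2HSV)
for n,lo,hi in(("purple",120,150),("green",50,80)):
    m=((hsv[...,0]>lo)&(hsv[...,0]<hi)&(hsv[...,1]>90)).astype(np.uint8)
    k,l,st,ce=cv2.connectedComponentsWithStats(m);i=1+st[1:,4].argmax();print(n,st[i],ce[i].round(1),pt(c,ce[i][0]-3.5,ce[i][1],.06))
print(tool([.432,-.067,.16]))
E
```

```text
24.7 [ 0.54661736 -0.03165189  0.16923037] [[0.079, 0.997, -0.0], [0.997, -0.079, -0.0], [-0.0, -0.0, -1.0]] 0.0244437502129507 0.0
purple [248 150  16  21 311] [255.4 160. ] [0.548 0.004 0.06 ]
green [294 153  16  20 299] [301.4 162.5] [ 0.5927 -0.002   0.06  ]
[-0.0443 -0.1115  0.0093]
```

Purple is in its lane. Now over the slides.

Request:
servo_tool:
  plan: "-0.01 -0.025 0 -5;-0.02 -0.05 0 -10;-0.033 -0.085 0 -16;-0.044 -0.11 0 -22;-0.044 -0.111 0 -27;-0.044 -0.111 0 -27;-0.044 -0.111 0 -27;-0.044 -0.111 0 -27"
  grip: -1

```text
t: 25.37
tool_pos: [0.4328, -0.0666, 0.1689]
orientation: [-1.749, -2.608, 0.0]
force: [0.3, 0.0, 0.2]
opening: 0.0726
gripper_force: 0.0
```

```bash
python3 - <<'E'
from h import *
c=cam("wrist");save(c,"w11");s=status.read_state();M=R.from_rotvec(s["orientation"]).as_matrix();print(s["t"],s["tool_pos"],M.round(3).tolist(),s["opening"])
print(tool([.4315,-.067,.072]))
b=cv2.convertScaleAbs(cv2.resize(c["image"],(800,600)),alpha=1.2)
cv2.imwrite("pics/w11_b.png",b)
B=1.5625;d=np.array([np.cos(np.radians(22.5)),np.sin(np.radians(22.5))]);e=np.array([-d[1],d[0]])
print([ (px(c,np.append(np.array([.4315,-.067])+d*a+e*k,.069))*B).tolist() for a,k in((-.016,.041),(.016,.041),(.016,-.041),(-.016,-.041))])
E
```

```text
25.4167 [ 0.43296071 -0.0665435   0.16911537] [[-0.38, 0.925, -0.001], [0.925, 0.38, 0.0], [0.001, -0.001, -1.0]] 0.07667716487379746
[ 0.0001 -0.0015  0.0971]
[[368.75, 243.28124999999997], [422.34375, 243.28124999999997], [420.78125, 368.28125], [371.875, 368.4375]]
```

View pics/w11_b.png

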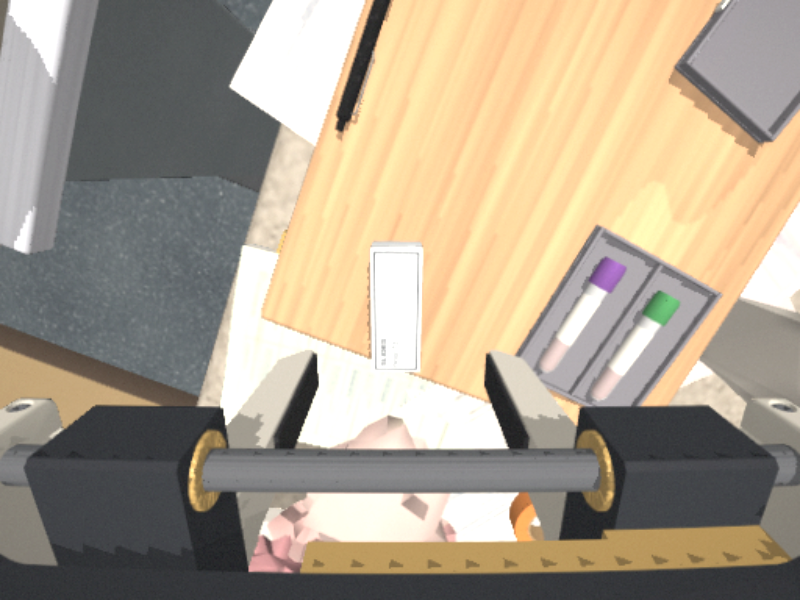

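The last view shows both tubes flat in their lanes (purple 605,275 and green 660,307). The slides box, corners (371,243)–(421,372), is aligned with the jaws, label up. Grasp it.

Request:
servo_tool:
  plan: "0 -0.001 0.035 0;0 -0.001 0.07 0;0 -0.001 0.09 0;0 -0.001 0.0965 0;0 -0.001 0.0965 0;0 -0.001 0.0965 0"

```text
t: 25.92
tool_pos: [0.4324, -0.0671, 0.0738]
orientation: [-1.746, -2.612, 0.0]
force: [0.9, -0.1, 1.5]
opening: 0.093
gripper_force: 0.0
```

Request:
servo_tool:
  plan: "0 0 0 0;0 0 0 0;0 0 0 0;0 0 0 0;0 0 0 0;0 0 0 0;0 0 0 0;0 0 0 0;0 0 0 0;0 0 0 0;0 0 0 0;0 0 0 0"
  grip: 1
  grip_force: 30

```text
t: 26.92
tool_pos: [0.4317, -0.0672, 0.0731]
orientation: [-1.746, -2.612, 0.0]
force: [-0.3, -0.9, 1.0]
opening: 0.0316
gripper_force: 30.0
```

Request:
servo_tool:
  plan: "0 0 -0.003 0;0 0 -0.015 0;0 0 -0.035 0;0 0 -0.06 0;0 0 -0.08 0;0 0 -0.08 0;0 0 -0.08 0"

```text
t: 27.5
tool_pos: [0.4327, -0.0674, 0.1542]
orientation: [1.744, 2.61, 0.001]
force: [-0.2, 0.2, -1.5]
opening: 0.0318
gripper_force: 30.0
```

```bash
python3 - <<'E'
from h import *
s=status.read_state();M=R.from_rotvec(s["orientation"]).as_matrix();print(s["t"],s["tool_pos"],M.round(3).tolist(),s["opening"],s["gripper_force"],s["force"],s["wrist_torque"])
print(tool([.575,.171,.152]))
E
```

```text
27.5 [ 0.43272428 -0.06739303  0.15415847] [[-0.382, 0.924, 0.003], [0.924, 0.382, -0.001], [-0.002, 0.002, -1.0]] 0.03181130039596476 29.997891783714294 [-0.21867839  0.21686579 -1.52859006] [-0.03577962  0.04388092  0.04822329]
[0.1658 0.2226 0.0024]
```

Request:
servo_tool:
  plan: "0.01 0.013 0 4;0.03 0.04 0 9;0.05 0.067 0 14;0.07 0.094 0 19;0.09 0.121 0 24;0.11 0.148 0 29;0.13 0.175 0 33.6;0.15 0.201 0 33.6;0.162 0.218 0 33.6;0.166 0.2226 0 33.6;0.166 0.2226 0 33.6;0.166 0.2226 0 33.6"

```text
t: 28.5
tool_pos: [0.5728, 0.1708, 0.1513]
orientation: [-2.425, -1.996, 0.005]
force: [0.4, -0.6, -1.6]
opening: 0.0314
gripper_force: 30.0
```

```bash
python3 - <<'E'
from h import *
c=cam("wrist");save(c,"w12");s=status.read_state();M=R.from_rotvec(s["orientation"]).as_matrix();print(s["t"],s["tool_pos"],M.round(3).tolist(),s["opening"])
d=M[:2,1];e=M[:2,0];print("yaw",np.degrees(np.arctan2(d[1],d[0])))
print(tool([.575,.171,.076]))
o=np.array([.575,.171])
P=[px(c,np.append(o+d*a+e*k,.054)) for a,k in((-.038,.053),(.038,.053))];print("pred far corners",P)
# tray rim: find grey (low sat) columns in rows below far wall
hsv=cv2.cvtColor(c["image"],cv2.COLOR_BGR2HSV)
v0=int(P[0][1])
for v in range(v0-10,v0+22,3):
    r=hsv[v,150:360];m=np.where((r[:,1]<60)&(r[:,2]<150))[0]+150
    print(v,(m.min(),m.max(),len(m)) if len(m) else None)
E
```

```text
28.55 [0.57287153 0.17033263 0.15174995] [[0.193, 0.981, -0.002], [0.981, -0.193, -0.001], [-0.001, -0.002, -1.0]] 0.03180533026907506
yaw -11.129282409377522
[0.0012 0.0021 0.0757]
pred far corners [array([215.6, 143.2]), array([299.2, 143.4])]
133 None
136 None
139 (np.int64(220), np.int64(301), 82)
142 (np.int64(220), np.int64(301), 82)
145 (np.int64(220), np.int64(301), 82)
148 (np.int64(220), np.int64(301), 82)
151 (np.int64(220), np.int64(301), 82)
154 (np.int64(220), np.int64(301), 82)
157 (np.int64(220), np.int64(301), 82)
160 (np.int64(220), np.int64(301), 82)
163 (np.int64(221), np.int64(301), 81)
```

Request:
servo_tool:
  plan: "0.003 0.002 0.02 0;0.003 0.002 0.045 0;0.003 0.002 0.063 0;0.003 0.002 0.071 0;0.003 0.002 0.075 0;0.003 0.002 0.0765 0;0.003 0.002 0.0765 0;0.003 0.002 0.0765 0"

```text
t: 29.22
tool_pos: [0.5775, 0.1739, 0.0781]
orientation: [2.426, 1.995, 0.003]
force: [0.5, -0.1, -0.5]
opening: 0.0317
gripper_force: 30.0
```

Request:
servo_tool:
  plan: "0 0 0.0005 0;0 0 0.0005 0;0 0 0.0005 0"

```text
t: 29.47
tool_pos: [0.5769, 0.174, 0.0767]
orientation: [2.426, 1.996, 0.001]
force: [-0.0, -0.1, -1.4]
opening: 0.0317
gripper_force: 30.0
```

Request:
servo_tool:
  plan: "0 0 0 0;0 0 0 0;0 0 0 0;0 0 0 0;0 0 0 0;0 0 0 0;0 0 -0.005 0;0 0 -0.025 0;0 0 -0.055 0;0 0 -0.085 0;0 0 -0.1 0;0 0 -0.1 0"
  grip: -0.2

```text
t: 30.47
tool_pos: [0.5793, 0.1745, 0.182]
orientation: [2.423, 1.993, 0.012]
force: [0.4, -0.2, 0.1]
opening: 0.056
gripper_force: 0.0
```

```bash
python3 - <<'E'
from h import *
c=cam("wrist");save(c,"w13");s=status.read_state();M=R.from_rotvec(s["orientation"]).as_matrix();print(s["t"],s["tool_pos"],s["opening"],s["force"])
g=cv2.cvtColor(c["image"],cv2.COLOR_BGR2GRAY)
m=(g>115).astype(np.uint8);hsv=cv2.cvtColor(c["image"],cv2.COLOR_BGR2HSV)
for u in (235,260): print("col",u,[(v,int(g[v,u]),int(hsv[v,u,1])) for v in range(130,236,5)])
for v in (160,190,215): print("row",v,[(u,int(g[v,u]),int(hsv[v,u,1])) for u in range(210,310,5)])
E
```

```text
30.5167 [0.57820358 0.17428334 0.17919917] 0.05553654231753388 [0.53872116 0.31737741 0.12710992]
col 235 [(130, 197, 99), (135, 196, 99), (140, 136, 75), (145, 100, 8), (150, 139, 7), (155, 137, 11), (160, 140, 5), (165, 138, 5), (170, 139, 9), (175, 137, 6), (180, 138, 7), (185, 137, 7), (190, 138, 7), (195, 137, 6), (200, 138, 11), (205, 139, 9), (210, 137, 4), (215, 137, 9), (220, 136, 7), (225, 138, 5), (230, 130, 6), (235, 137, 23)]
col 260 [(130, 186, 102), (135, 185, 103), (140, 159, 90), (145, 96, 8), (150, 140, 7), (155, 169, 5), (160, 182, 6), (165, 231, 3), (170, 231, 3), (175, 230, 3), (180, 231, 2), (185, 231, 2), (190, 230, 2), (195, 230, 3), (200, 230, 2), (205, 229, 2), (210, 229, 2), (215, 229, 1), (220, 230, 3), (225, 230, 2), (230, 228, 3), (235, 107, 31)]
row 160 [(210, 188, 101), (215, 196, 100), (220, 67, 8), (225, 137, 7), (230, 139, 5), (235, 140, 5), (240, 168, 0), (245, 187, 5), (250, 183, 3), (255, 181, 4), (260, 182, 6), (265, 184, 3), (270, 105, 2), (275, 140, 9), (280, 140, 7), (285, 136, 6), (290, 116, 95), (295, 182, 106), (300, 174, 109), (305, 176, 108)]
row 190 [(210, 174, 108), (215, 185, 103), (220, 133, 6), (225, 139, 9), (230, 139, 9), (235, 138, 7), (240, 129, 0), (245, 229, 2), (250, 230, 2), (255, 230, 2), (260, 230, 2), (265, 224, 2), (270, 98, 10), (275, 137, 7), (280, 137, 7), (285, 109, 7), (290, 176, 107), (295, 187, 102), (300, 180, 103), (305, 169, 107)]
row 215 [(210, 179, 107), (215, 181, 105), (220, 139, 7), (225, 138, 7), (230, 137, 9), (235, 137, 9), (240, 186, 4), (245, 157, 3), (250, 230, 3), (255, 222, 3), (260, 229, 1), (265, 217, 4), (270, 97, 5), (275, 137, 9), (280, 139, 7), (285, 100, 8), (290, 174, 105), (295, 184, 103), (300, 181, 105), (305, 173, 108)]
```

Request:
servo_tool:
  plan: "0 -0.03 -0.02 0;0 -0.07 -0.04 0;0 -0.11 -0.06 0;0 -0.15 -0.07 0;0.04 -0.15 -0.07 0;0.08 -0.15 -0.07 0;0.12 -0.15 -0.07 0;0.16 -0.15 -0.07 0;0.2 -0.15 -0.07 0;0.24 -0.15 -0.07 0;0.27 -0.15 -0.07 0;0.27 -0.15 -0.07 0"

```text
t: 31.52
tool_pos: [0.4798, 0.4718, 0.2413]
orientation: [-2.422, -1.999, 0.008]
force: [0.3, 0.6, -0.2]
opening: 0.0556
gripper_force: 0.0
```

```bash
python3 - <<'E'
from h import *
w=load("w13")
print("box top far/near",pt(w,255-3.5,154,.072),pt(w,255-3.5,233,.072),"tray far rim",pt(w,255-3.5,143,.054))
c=cam("top");save(c,"t9");im=c["image"];t=load("top")["image"]
g=lambda a:cv2.cvtColor(a,cv2.COLOR_BGR2GRAY)
hsv=cv2.cvtColor(im,cv2.COLOR_BGR2HSV)
sub=(slice(160,212),slice(215,275))
m=(g(im)[sub]>115)&(hsv[...,1][sub]<40)
ys,xs=np.where(m);(cx,cy),(wd,hh),an=cv2.minAreaRect(np.c_[xs+215,ys+160].astype(np.float32));print("box px",cx,cy,wd,hh,an,"world",pt(c,cx,cy,.072))
B=cv2.boxPoints(((cx,cy),(wd,hh),an));print([pt(c,*b,.072).tolist() for b in B])
for n,p,k in(("saline cap",[.581,.376,.123],1),("dropper",[.588,.318,.13],1)): u,v=px(c,p);print(n,u,v,im[int(v),int(u)],t[int(v),int(u)])
b=((hsv[...,0]>100)&(hsv[...,0]<125)&(hsv[...,1]>110))[160:200,140:200];ys,xs=np.where(b);print("blue cap",len(xs),pt(c,xs.mean()+140,ys.mean()+160,.123) if len(xs) else None)
d=(g(im)<45)[155:200,150:200];ys,xs=np.where(d);print("dark",len(xs),pt(c,xs.mean()+150,ys.mean()+155,.12) if len(xs) else None)
print(status.read_state()["tool_pos"],status.read_state()["t"])
E
```

```text
box top far/near [0.5852 0.2165 0.072 ] [0.5686 0.1344 0.072 ] tray far rim [0.5867 0.2248 0.054 ]
box px 241.43312072753906 181.3409423828125 32.432865142822266 26.09169578552246 46.63658142089844 world [0.5811 0.1796 0.072 ]
[[0.5873, 0.2269, 0.072], [0.6299, 0.1841, 0.072], [0.5749, 0.1324, 0.072], [0.5331, 0.1752, 0.072]]
saline cap 150.5 176.1 [130 100  76] [73 75 83]
dropper 176.8 172.5 [46 53 62] [68 72 79]
blue cap 22 [0.5795 0.3755 0.123 ]
dark 46 [0.5798 0.3058 0.12  ]
[0.47996545 0.46951713 0.24184339] 31.5667
```

```bash
python3 - <<'E'
from h import *
c=load("t9");a=cv2.cvtColor(c["image"],cv2.COLOR_BGR2GRAY)
print(a[158:192,160:194:2])
for p in([.589,.318,.045],[.589,.318,.101],[.589,.318,.13]): print(px(c,p))
w=cam("wrist");save(w,"w14");hs=cv2.cvtColor(w["image"],cv2.COLOR_BGR2HSV);g=hs[...,2]
for p in([.589,.318,.101],[.589,.318,.115],[.589,.318,.128],[.581,.376,.12]):
    u,v=px(w,p)+[3,0]; print(u,v,w["image"][int(v),int(u)] if 0<v<384 and 0<u<512 else None)
E
```

```text
[[134 133 134 134 135 134 133 135 137 134 138 136 134 136 133 136 132]
 [133 132 135 133 134 134 134 134 135 135 135 135 134 136 136 133 139]
 [133 135 134 134 136 134 134 136 135 136 135 136 133 134 133 128 125]
 [134 134 133 134 133 132 134 133 132 134 130 126 125 129 126 125 126]
 [132 133 131 130 132 130 126 125 125 126 123 125 125 127 127 126 124]
 [132 132 133 125 130 126 125 130 126 128 129 128 130 128 130 131 128]
 [124 125 125 127 125 129 127 128 129 128 131 132 131 120 115 113 117]
 [122 125 128 128 126 124 127 128 128 114 113 115 129 107 111  86  80]
 [124 127 125 125 128 119 112 116 124 108 111  85  76  69  71  66  87]
 [126 115 114 112 111 110 112  85  75  70  75  65  64  63  68  66  93]
 [111 111 105  83  82  74  74  66  62  67  65  77  82  91  99 100  90]
 [ 70  72  74  69  89  67  67  65  72  93  89  85 104 103 107 107  88]
 [ 67  59  67  72  81  83  91  80  79  78  56  56  64 101 104 101  89]
 [ 85  91 100 104  89  74  83  77  67  51  44  46  45  64 106 104  93]
 [103 105 108 103  86  70  80  76  55  46  49  42  46  48  98 101  89]
 [104 108 102 107  79  70  74  80  
[... 751 characters left out ...]
  93  91  80  74  69  77  75  77  78  58  46  42  49  56  80  79]
 [ 89  91  85  78  75  69  73  75  78  80  77  48  43  54  72  80  81]
 [ 91  92  88  80  76  68  74  78  77  82 104  93  71  99  74  79  78]
 [ 90  92  85  77  74  80  77  79  76  96 104 103 104 105  77  80  77]
 [ 87  90  80  72  78  86  73  79  81  93 103 103 101  91  77  68  78]
 [ 87  84  79  79  83  89  75  80  83  86 100  93  87  79  80  79  78]
 [103 103 102 100 108  95  81  82  84  81  90  83  75  66  62  67  65]
 [107 104 106  94  96  89 112 110 104  77  59  63  65  65  63  67  74]]
[182.8 179.7]
[179.  174.8]
[176.8 172. ]
365.2 283.2 [51 48 45]
369.3 290.2 [51 49 46]
373.5 297.3 [64 61 61]
361.0 252.4 [194 140  91]
```

```bash
python3 -c "
from plant import robot
print(robot.close_job())"
```

```text
the job is handed in; nothing more can be done
None
```

I handed the job in at about 32 s: both bottles stand upright in the caddy bays, one tube lies flat in each lane of the divided tray, and the slides box lies flat, label up, in the small tray; the last checks of the dropper and slides were numeric, as my picture views were used up.

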